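Scoop printed hubs into a kit box

TASK

Fill a kit at the printing bench: take the grey scoop from its cork mat, scoop white printed hubs out of the black tray and tip at least four of them into the plywood kit box. Use only the scoop on the hubs, spill none (any you do not take stay in the tray), leave the box where it stands and do not disturb the other things on the bench. Finish with the empty scoop standing level on its cork mat again.

Things in the scene. Friction and masses are not known exactly. Their poses are not given: they have to be found in the camera images.
- scoop: grey scoop standing on the mat, mouth roughly to the robot. Origin: centre of the pan's underside, z up. Pan 80 (x) x 72 mm (y), floor and walls 2.5 mm; side walls 34 mm high at the rear, 28 mm in front, none over the first 11 mm; mouth and nose at x = -40 mm, rear wall at +40. Upright flat handle behind it at x = 40 to 64, 14 mm thick in y (pinch it so), top at z = 122 mm. 120 g
- scoop_grip (a point): point in the middle of the scoop's handle, 100 mm above the pan's underside and 52 mm behind the pan's centre (22 mm below the handle's top); axes as the scoop's
- scoop_nose (a point): middle of the scoop's nose edge, on its underside; axes as the scoop's
- tray: black parts tray fixed to the table, 250 (x) x 92 (y) x 50 mm high, walls and floor 5 mm. Origin: centre of its underside; x along its length, -x end roughly to the robot. Inside, the -x end slopes from the floor at x = -90 mm to -120 at z = 50, and rises upright to z = 80 there. The hubs lie in the -x half, the +x half is empty; the scoop fits lengthwise, 5 mm to spare each side
- kit_box: loose open plywood kit box, 130 x 130 x 60 mm, walls and floor 4 mm thick, empty at the start, 350 g. Origin: centre of its underside
- mat: cork mat on which the scoop lives, 150 x 150 x 4 mm, fixed. Origin: centre of its underside
- hub0: one of seven alike white printed hubs: a chamfered barrel 22 mm in diameter and 20 mm tall, 12 g; origin: its centre
- hub1: one of seven alike white printed hubs: a chamfered barrel 22 mm in diameter and 20 mm tall, 12 g; origin: its centre
- hub2: one of seven alike white printed hubs: a chamfered barrel 22 mm in diameter and 20 mm tall, 12 g; origin: its centre
- hub3: one of seven alike white printed hubs: a chamfered barrel 22 mm in diameter and 20 mm tall, 12 g; origin: its centre
- hub4: one of seven alike white printed hubs: a chamfered barrel 22 mm in diameter and 20 mm tall, 12 g; origin: its centre
- hub5: one of seven alike white printed hubs: a chamfered barrel 22 mm in diameter and 20 mm tall, 12 g; origin: its centre
- hub6: one of seven alike white printed hubs: a chamfered barrel 22 mm in diameter and 20 mm tall, 12 g; origin: its centre
- glue: a white glue stick, cylinder 26 mm in diameter, 85 mm tall, standing; a bystander, not to be disturbed. Origin: on its underside
- jar: a clear screw jar, 38 mm in diameter, 50 mm tall, standing; a bystander, not to be disturbed. Origin: on its underside
- meter: a yellow multimeter lying flat, 75 x 130 x 28 mm; a bystander, not to be disturbed. Origin: on its underside
- phone: a black phone lying flat, 152 x 74 x 9 mm; a bystander, not to be disturbed. Origin: on its underside
- driver: a screwdriver lying flat, 180 mm long; a bystander, not to be disturbed. Origin: on its underside
Mind the look-alikes: they are no part of the job. What is shaped like the scoop but green or red is not meant.

How it is judged:
On the way:
1. at least one hub rides in the scoop, lifted out of the tray (((distance between hub0 and scoop below 0.055 m and height (world z) of hub0 above 0.075 m) or (distance between hub1 and scoop below 0.055 m and height (world z) of hub1 above 0.075 m) or (distance between hub2 and scoop below 0.055 m and height (world z) of hub2 above 0.075 m) or (distance between hub3 and scoop below 0.055 m and height (world z) of hub3 above 0.075 m) or (distance between hub4 and scoop below 0.055 m and height (world z) of hub4 above 0.075 m) or (distance between hub5 and scoop below 0.055 m and height (world z) of hub5 above 0.075 m) or (distance between hub6 and scoop below 0.055 m and height (world z) of hub6 above 0.075 m))), for 0.2 s.
At the end, for the whole second after the job is handed in: At least four hubs lie inside the kit box and every other hub is in the box or in the tray, all at rest; the box is upright and within 50 mm of where it stood; the scoop stands level (within 7 degrees) and at rest on the cork mat, its pan's centre within 60 mm of the mat's centre ((horizontal distance between each of hub3, hub4, hub5, hub6 and kit_box below 0.088 m or ((horizontal distance between hub0 and kit_box below 0.088 m or horizontal distance between hub1 and kit_box below 0.088 m or horizontal distance between hub2 and kit_box below 0.088 m) and (horizontal distance between each of hub3, hub4, hub5 and kit_box below 0.088 m or horizontal distance between each of hub3, hub4, hub6 and kit_box below 0.088 m or horizontal distance between each of hub3, hub5, hub6 and kit_box below 0.088 m or horizontal distance between each of hub4, hub5, hub6 and kit_box below 0.088 m)) or ((horizontal distance between each of hub0, hub1 and kit_box below 0.088 m or horizontal distance between each of hub0, hub2 and kit_box below 0.088 m or horizontal distance between each of hub1, hub2 and kit_box below 0.088 m) and (horizontal distance between each of hub3, hub4 and kit_box below 0.088 m or horizontal distance between each of hub3, hub5 and kit_box below 0.088 m or horizontal distance between each of hub3, hub6 and kit_box below 0.088 m or horizontal distance between each of hub4, hub5 and kit_box below 0.088 m or horizontal distance between each of hub4, hub6 and kit_box below 0.088 m or horizontal distance between each of hub5, hub6 and kit_box below 0.088 m)) or (horizontal distance between each of hub0, hub1, hub2 and kit_box below 0.088 m and (horizontal distance between hub3 and kit_box below 0.088 m or horizontal distance between hub4 and kit_box below 0.088 m or horizontal distance between hub5 and kit_box below 0.088 m or horizontal distance between hub6 and kit_box below 0.088 m))) and ((x of hub0 in the frame of kit_box between -0.061 and 0.061 m and y of hub0 in the frame of kit_box between -0.061 and 0.061 m and z of hub0 in the frame of kit_box between 0 and 0.055 m) or (x of hub0 in the frame of tray between -0.122 and 0.122 m and y of hub0 in the frame of tray between -0.041 and 0.041 m and z of hub0 in the frame of tray between 0 and 0.05 m)) and ((x of hub1 in the frame of kit_box between -0.061 and 0.061 m and y of hub1 in the frame of kit_box between -0.061 and 0.061 m and z of hub1 in the frame of kit_box between 0 and 0.055 m) or (x of hub1 in the frame of tray between -0.122 and 0.122 m and y of hub1 in the frame of tray between -0.041 and 0.041 m and z of hub1 in the frame of tray between 0 and 0.05 m)) and ((x of hub2 in the frame of kit_box between -0.061 and 0.061 m and y of hub2 in the frame of kit_box between -0.061 and 0.061 m and z of hub2 in the frame of kit_box between 0 and 0.055 m) or (x of hub2 in the frame of tray between -0.122 and 0.122 m and y of hub2 in the frame of tray between -0.041 and 0.041 m and z of hub2 in the frame of tray between 0 and 0.05 m)) and ((x of hub3 in the frame of kit_box between -0.061 and 0.061 m and y of hub3 in the frame of kit_box between -0.061 and 0.061 m and z of hub3 in the frame of kit_box between 0 and 0.055 m) or (x of hub3 in the frame of tray between -0.122 and 0.122 m and y of hub3 in the frame of tray between -0.041 and 0.041 m and z of hub3 in the frame of tray between 0 and 0.05 m)) and ((x of hub4 in the frame of kit_box between -0.061 and 0.061 m and y of hub4 in the frame of kit_box between -0.061 and 0.061 m and z of hub4 in the frame of kit_box between 0 and 0.055 m) or (x of hub4 in the frame of tray between -0.122 and 0.122 m and y of hub4 in the frame of tray between -0.041 and 0.041 m and z of hub4 in the frame of tray between 0 and 0.05 m)) and ((x of hub5 in the frame of kit_box between -0.061 and 0.061 m and y of hub5 in the frame of kit_box between -0.061 and 0.061 m and z of hub5 in the frame of kit_box between 0 and 0.055 m) or (x of hub5 in the frame of tray between -0.122 and 0.122 m and y of hub5 in the frame of tray between -0.041 and 0.041 m and z of hub5 in the frame of tray between 0 and 0.05 m)) and ((x of hub6 in the frame of kit_box between -0.061 and 0.061 m and y of hub6 in the frame of kit_box between -0.061 and 0.061 m and z of hub6 in the frame of kit_box between 0 and 0.055 m) or (x of hub6 in the frame of tray between -0.122 and 0.122 m and y of hub6 in the frame of tray between -0.041 and 0.041 m and z of hub6 in the frame of tray between 0 and 0.05 m)) and horizontal distance between scoop and mat below 0.06 m and angle between scoop's own z axis and vertical below 0.12 rad and height (world z) of scoop below 0.012 m and linear speed of scoop below 0.02 m/s and angle between kit_box's own z axis and vertical below 0.1 rad and distance of kit_box from where it was at the start of the episode below 0.05 m and linear speed of each of hub0, hub1, hub2, hub3, hub4, hub5, hub6 below 0.03 m/s); the robot touches nothing.
It fails at once if the robot touches a hub itself, instead of with the scoop (contact force between any of the arm, the fingers and hub0 above 0.5 N or contact force between any of the arm, the fingers and hub1 above 0.5 N or contact force between any of the arm, the fingers and hub2 above 0.5 N or contact force between any of the arm, the fingers and hub3 above 0.5 N or contact force between any of the arm, the fingers and hub4 above 0.5 N or contact force between any of the arm, the fingers and hub5 above 0.5 N or contact force between any of the arm, the fingers and hub6 above 0.5 N).
It fails at once if a bystander is shifted by more than 40 mm or the glue stick or jar is knocked over (distance of any of glue, jar, meter, phone, driver from where it was at the start of the episode above 0.04 m or angle between any of glue, jar's own z axis and vertical above 0.6 rad).
It also fails if it takes over 72 s, if anything falls off the work surface, if the arm or the gripper's body presses on something with over 40 N, if the wrist force passes 120 N, or if a joint passes its speed limit or range.

ROBOT

A 7-joint arm with a two-finger parallel gripper is mounted at the origin on the work surface. World frame = base frame: x ahead of the robot, y to its left, z up, the work surface at z = 0. Lengths are in m, angles in rad, forces in N, time in s.
With the tool pointing down it reaches from about 0.425 to 0.975 m from the base axis. Payload 16.7 kg.
Tool frame: the origin (TCP) lies at the very end of the fingers, on their centre line; the grasp point (between the pads) lies 19 mm behind it; z points along the fingers, y is the line along which they close (so a half turn about z gives the same grasp; the last joint's range is limited). The gripper opens to 85 mm and grips with 20 to 120 N. Pads are 22 mm wide; open, the fingers measure 114 mm over their backs; the gripper's body (76 mm by 85 mm) begins 54 mm behind the grasp point. The pads swing forward as they close: fully open they stand 13 mm farther back than shut.
Start: joints at [-1.397, 0.426, 0.074, 1.606, -0.034, 1.111, -0.067], TCP at [0.215, 0.64, 0.231] pointing down, gripper open.
Joint ranges: [-2.85, 2.85], [-0.5, 2.14], [-1.23, 1.37], [0.21, 2.46], [-1.02, 4.16], [0.16, 2.05], [-2.73, 2.73]. Speed limits (rad/s): [1.89, 1.89, 2.39, 2.39, 3.01, 3.01, 3.01].

INTERFACE

Orientations are given as a unit quaternion [w, x, y, z].
In Python, from cell import env gives the robot as it stands. The module is installed in compiled form; this text tells all that it offers. Calls block until the motion is done:
- env.move_to(position, orientation): joint-space move of the TCP to a pose.
- env.servo_line(position, orientation=None, feed=0.15, threshold=None): straight line of the TCP; orientation=None keeps the orientation; feed is the mean speed in m/s. With threshold (N) it stops when the force on the tool has changed by that much, and returns True; else False.
- env.move_joints(angles): joint-space move.
- env.move_gripper(opening): finger opening in m; the grip force is fixed at half the most; returns when the fingers have stopped.
- env.wait(seconds).
- env.ik(position, orientation): joint angles nearest the present ones, or None.
- env.capture(name): name is "scene" or "top" or "wrist"; returns a dict with "pixels" (400x640x3 uint8, blue, green, red), "mtx" (3x3 intrinsics, pixels), "R" (3x3) and "t" (3): a world point X has camera coordinates R X + t; the wrist camera has in their place "T_tool_cam" (4x4, takes a point from camera to tool coordinates, whose origin is the TCP and whose axes are the flange's). Camera axes: x right, y down, z forward; pixel columns grow to the right and rows downward; lengths in m; the calibration is good to about 2 mm. A picture is of the moment at which its call begins: read the wrist's pose just before it. There is no depth.
A pose or a line that the arm cannot do raises env.Unreachable and nothing moves.
- env.job_done(): hands the job in; it is judged then, once.
Readings, each from a call of its own:
- env.get_t(): time.
- env.get_joints(): joint angles.
- env.get_qd(): joint speeds.
- env.get_effort(): joint torques, N m.
- env.get_position(): TCP position.
- env.get_orientation(): TCP orientation.
- env.get_contact_force(): force on the tool from outside, world axes, zero at the start.
- env.get_wrist_torque(): the same for the moment, N m.
- env.get_gripper_width(): finger opening in m.
- env.get_finger_force(): force on a finger pad.
Only numpy, scipy, OpenCV 4.12 (cv2) and the standard library are available. Lean on these libraries where they do the work, as an engineer would, in place of code of your own. Each camera call takes 0.05 s, during which the arm holds its last target. There are 200 camera calls.

## Working session

There is one attempt and no reset: what is moved stays moved. The work goes in short steps, each a Python script; the robot and the scene stay as the last script left them, time stands still between calls to the robot, and variables do not carry over. Pictures are saved under pics/ and viewed, at most 10 in all, crops included, and the job is handed in when it is done.

```bash
mkdir -p pics; python3 - <<'E'
from cell import env
import cv2,pickle
d={}
for n in("scene","top"):
    c=env.capture(n); d[n]=c; cv2.imwrite(f"pics/{n}0.png",c["pixels"])
    print(n,c["mtx"].tolist(),c["R"].round(3).tolist(),c["t"].round(3).tolist())
pickle.dump(d,open("c0.pkl","wb"))
print(env.get_orientation(),env.get_t())
E
```

```text
scene [[368.34767176077503, 0.0, 317.64832442331044], [0.0, 368.34767176077503, 201.3760738717281], [0.0, 0.0, 1.0]] [[0.826, 0.563, 0.013], [0.356, -0.503, -0.787], [-0.437, 0.655, -0.616]] [-0.489, -0.099, 1.342]
top [[368.51349004628264, 0.0, 322.34788949485363], [0.0, 368.51349004628264, 195.15994811816554], [0.0, 0.0, 1.0]] [[-0.016, -1.0, -0.027], [-0.994, 0.019, -0.108], [0.109, 0.025, -0.994]] [0.082, 0.538, 0.977]
[-4.52322316e-05  1.61212774e-01  9.86919495e-01 -5.92143124e-04] 0.1
```

View pics/top0.png

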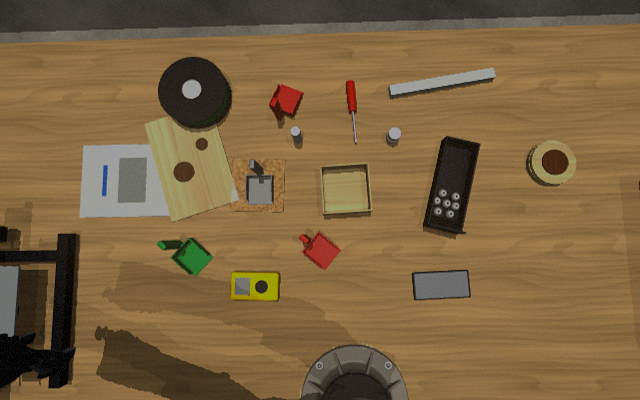

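View pics/scene0.png

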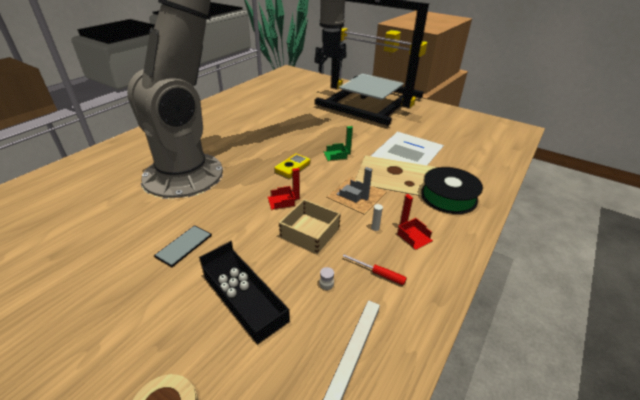

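The grey scoop stands on the cork mat at top (260,187). The look-alikes are green at (192,257), red at (321,250) and red at (288,100); only the one on cork is grey. The box is at (346,190), the tray at (452,185) with the hubs near (447,203), and the glue at (296,135). I'll confirm this in enlarged crops.

```bash
python3 - <<'E'
import cv2
im=cv2.imread("pics/top0.png")
cv2.imwrite("pics/cropA.png",cv2.resize(im[145:225,225:381],None,fx=5,fy=5,interpolation=cv2.INTER_CUBIC))
cv2.imwrite("pics/cropB.png",cv2.resize(im[130:240,415:490],None,fx=5,fy=5,interpolation=cv2.INTER_CUBIC))
E
```

```text
(no output)
```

View pics/cropA.png

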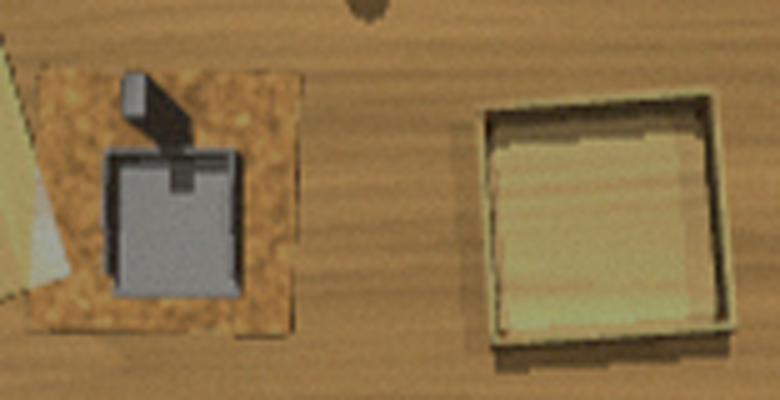

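View pics/cropB.png

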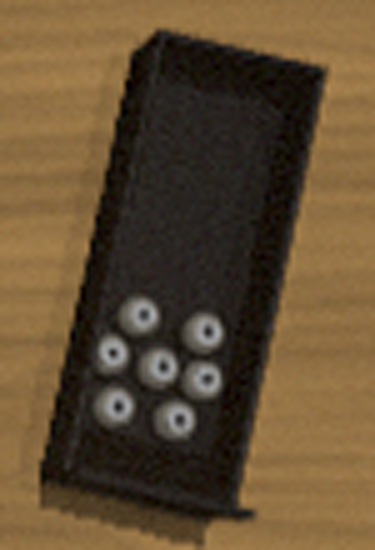

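Crop A confirms the grey scoop on the cork mat: handle top at (134,97), nose from (115,297) to (240,297), and the box to the right with rim corners at (478,108), (714,95), (735,328) and (493,346). Crop B shows the tray rim with its far end at (160,32) to (327,68), and seven hubs in the near half.

```bash
cat >h.py <<'E'
import numpy as np,cv2,pickle
from scipy.optimize import least_squares
from scipy.spatial.transform import Rotation as Ro
def proj(c,X): 
    p=(np.asarray(X)@np.array(c["R"]).T+c["t"])@np.array(c["mtx"]).T
    return p[:,:2]/p[:,2:]
def back(c,uv,z):
    R,t=np.array(c["R"]),np.array(c["t"]); o=-R.T@t
    d=R.T@np.linalg.inv(c["mtx"])@np.array([uv[0],uv[1],1.])
    return o+d*(z-o[2])/d[2]
def fit(c,pts,uv,x0,z=0):
    pts=np.array(pts,float);uv=np.array(uv,float)
    def W(q): 
        r=Ro.from_euler('z',q[2]).apply(pts); return r+[q[0],q[1],z]
    s=least_squares(lambda q:(proj(c,W(q))-uv).ravel(),x0,loss='soft_l1')
    return s.x,(proj(c,W(s.x))-uv)
E
python3 - <<'E'
from h import *
c=pickle.load(open("c0.pkl","rb"))["top"]
A=lambda l:np.array(l)/5+[225,145]
B=lambda l:np.array(l)/5+[415,130]
h=.065
print("box",*fit(c,[[h,h,.06],[h,-h,.06],[-h,-h,.06],[-h,h,.06]],A([(478,108),(714,95),(735,328),(493,346)]),[.5,0,0]))
h=.075
print("mat",*fit(c,[[h,h,.004],[h,-h,.004],[-h,-h,.004],[-h,h,.004]],A([(38,70),(300,73),(293,337),(28,330)]),[.5,.2,0]))
# scoop on mat: z=.004
print("scoop",*fit(c,[[.052,0,.122],[-.04,.036,.002],[-.04,-.036,.002],[.04,.036,.034],[.04,-.036,.034]],A([(134,97),(115,297),(240,297),(104,150),(239,150)]),[.5,.2,0],.004))
print("tray",*fit(c,[[.125,.046,.05],[.125,-.046,.05],[.125,.046,0],[-.125,-.046,.08]],B([(160,30),(327,68),(133,55),(256,515)]),[.5,-.3,-.2]))
T,_=fit(c,[[.125,.046,.05],[.125,-.046,.05],[.125,.046,0],[-.125,-.046,.08]],B([(160,30),(327,68),(133,55),(256,515)]),[.5,-.3,-.2])
for p in [(138,315),(203,331),(112,353),(157,367),(203,379),(114,407),(175,420)]:
    X=back(c,B(p),.022); print(X,Ro.from_euler('z',-T[2]).apply(X-[T[0],T[1],0]).round(3))
print("glue",back(c,(296,141),0),"jar",back(c,(393,139),0),"meter",back(c,(256,286),.02),'red',back(c,(321,250),0),"driver",back(c,(353,110),0))
from cell import env
print("toolz", Ro.from_quat(env.get_orientation()[[1,2,3,0]]).as_matrix().round(2))
E
```

```text
box [0.55227198 0.0093864  0.05066233] [[-0.71219153 -0.36315526]
 [ 0.68718002 -1.20938985]
 [ 0.46458019  0.7533703 ]
 [-0.4597205   0.52466301]]
mat [ 0.57358509  0.25534508 -0.03398666] [[ 0.12893952 -0.12427251]
 [ 0.11968736 -0.0865262 ]
 [-0.023584   -0.15437353]
 [-0.22650514  0.37982148]]
scoop [ 0.5580313   0.24646612 -0.02178245] [[ 0.35919083 -0.14883557]
 [-0.22213133  0.33819964]
 [ 0.33520508  0.42737299]
 [ 0.12418992 -0.29795212]
 [-0.73575909 -0.26509675]]
tray [ 0.55954115 -0.27934839 -0.25599908] [[-0.13670069 -0.26155572]
 [ 0.28838004 -0.15912782]
 [-0.18434229 -0.52742165]
 [ 0.02175235  1.24379126]]
[ 0.53981719 -0.25554264  0.022     ] [-0.025  0.018  0.022]
[ 0.53036518 -0.29024797  0.022     ] [-0.025 -0.018  0.022]
[ 0.51923782 -0.24041342  0.022     ] [-0.049  0.027  0.022]
[ 0.51113237 -0.26434585  0.022     ] [-0.051  0.002  0.022]
[ 0.5041308  -0.28880674  0.022     ] [-0.051 -0.023  0.022]
[ 0.48974949 -0.24002838  0.022     ] [-0.077  0.02   0.022]
[ 0.48210392 -0.27252391  0.022     ] [-0.077 -0.013  0.022]
glue [0.70011411 0.14679226 0.        ] jar [ 0.69955515 -0.13004342  0.        ] meter [0.2969823  0.25646913 0.02      ] red [0.38980204 0.07996039 0.        ] driver [ 0.78762898 -0.01853037  0.        ]
toolz [[-0.95  0.32 -0.  ]
 [ 0.32  0.95 -0.  ]
 [-0.   -0.   -1.  ]]
```

```bash
cat >>h.py <<'E'
F=np.diag([-1.,1,-1])
GZ=.096   # grip height on handle
def tool(p,yaw,pitch=0,off=(0.052,0,GZ-.019)):
    R=Ro.from_euler('z',yaw)*Ro.from_euler('y',pitch)
    q=(R*Ro.from_matrix(F)).as_quat()
    return np.array(p)+R.apply(off),q[[3,0,1,2]]
def nose(pn,yaw,pitch):  # pose by nose point
    return tool(pn,yaw,pitch,(0.092,0,GZ-.019))
def wcap(env,name):
    p=np.array(env.get_position());q=np.array(env.get_orientation());c=env.capture("wrist")
    T=np.eye(4);T[:3,:3]=Ro.from_quat(q[[1,2,3,0]]).as_matrix();T[:3,3]=p
    M=np.linalg.inv(T@np.array(c["T_tool_cam"]))
    d=dict(mtx=c["mtx"],R=M[:3,:3],t=M[:3,3]);pickle.dump(d,open(name+".pkl","wb"));cv2.imwrite("pics/"+name+".png",c["pixels"]);return d
E
python3 - <<'E'
from h import *
from cell import env
p=np.array([.56,-.28,.38])
q=tool([0,0,0],-.25)[1]
c=env.capture("wrist");print(np.array(c["T_tool_cam"]).round(3).tolist(),c["mtx"][0][0])
env.move_to(p,q); print(env.get_t()); c=wcap(env,"w_tray")
print(proj(c,[[.56,-.28,.05]]))
g,q=tool([.558,.2465,.004],-.022); 
env.move_to(g+[0,0,.12],q);print(env.get_t()); c=wcap(env,"w_scoop")
print(proj(c,[[.61,.245,.126],[.558,.246,.01]]))
E
```

```text
[[0.001, -0.96, -0.281, 0.071], [1.0, 0.001, -0.001, -0.001], [0.001, -0.281, 0.96, -0.144], [0.0, 0.0, 0.0, 1.0]] 279.16537220705834
3.6083
[[321.17551012 159.98072525]]
5.6667
[[323.34648754 205.56585328]
 [322.55354009 132.95402406]]
```

View pics/w_tray.png

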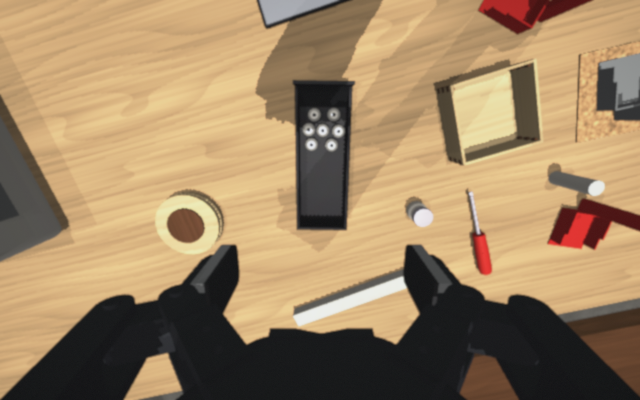

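View pics/w_scoop.png

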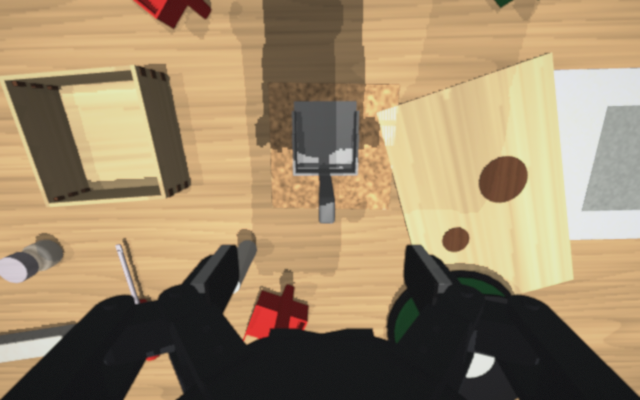

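Wrist tray view: far rim corners at (298,229) and (346,229), raised near end from (294,82) to (354,82), hubs around (322,130). Wrist scoop view: grey scoop, handle top near (327,212). I'll enlarge both to read them more accurately.

```bash
python3 - <<'E'
import cv2,numpy as np
a=cv2.imread("pics/w_tray.png")[70:240,280:370];b=cv2.imread("pics/w_scoop.png")[90:230,280:370]
f=lambda i:cv2.resize(i,None,fx=4,fy=4,interpolation=cv2.INTER_CUBIC)
o=np.zeros((600,800,3),np.uint8);A=f(a)[:600];A=cv2.convertScaleAbs(A,alpha=1.6,beta=20)
A=cv2.resize(a,None,fx=3.5,fy=3.5,interpolation=cv2.INTER_CUBIC);A=cv2.convertScaleAbs(A,alpha=1.6,beta=20)
o[:A.shape[0],:A.shape[1]]=A;B=f(b);o[:560,400:760]=B
cv2.imwrite("pics/cropC.png",o)
E
```

```text
(no output)
```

View pics/cropC.png

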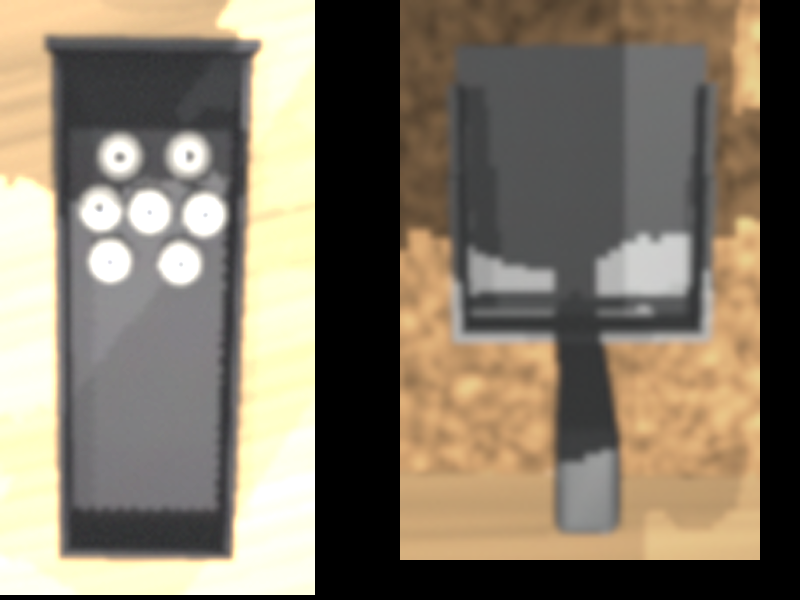

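```bash
python3 - <<'E'
from h import *
L=lambda n:pickle.load(open(n+".pkl","rb"))
c=L("w_tray")
A=lambda l:np.array(l)/3.5+[280-.35,70-.35]
P=[[.125,.046,.05],[.125,-.046,.05],[-.125,.046,.08],[-.125,-.046,.08],[-.09,.041,.005],[-.09,-.041,.005],[.12,.041,.005],[.12,-.041,.005]]
uv=A([(232,556),(60,556),(260,39),(47,39),(235,128),(68,128),(217,511),(73,511)])
T,r=fit(c,P,uv,[.56,-.28,-.25]);print("tray",T,r.round(1).tolist())
for p in [(119,156),(188,155),(99,208),(149,211),(204,214),(109,261),(180,263)]:
    X=back(c,A(p),.024); print(Ro.from_euler('z',-T[2]).apply(X-[T[0],T[1],0]).round(3))
c=L("w_scoop")
B=lambda l:np.array(l)/4+[280-.4,90-.4]
P=[[-.04,.036,.001],[-.04,-.036,.001],[.04,.036,.034],[.04,-.036,.034],[.064,.007,.122],[.064,-.007,.122]]
uv=B([(306,45),(56,45),(312,340),(52,340),(217,531),(157,531)])
S,r=fit(c,P,uv,[.558,.246,0],.004);print("scoop",S,r.round(1).tolist())
from cell import env
S_=S
g,q=tool([S[0],S[1],.004],S[2]);print(g,q,env.ik(g,q) is not None)
# reachability of later poses
def ok(n,t):
    j=env.ik(*t);print(n,None if j is None else np.round(j,2).tolist())
def tw(x,z): 
    v=Ro.from_euler('z',T[2]).apply([x,0,z]);return [T[0]+v[0],T[1]+v[1],z]
ok("enter",tool(tw(.045,.01),T[2],0));ok("push",nose(tw(-.095,.008),T[2],0));ok("pushdn",nose(tw(-.095,.007),T[2],-.1))
for a in(.2,.35,.5):ok("up",nose(tw(-.1,.06),T[2],a))
for yb in (0.05,.3,-.3):
  for a in(.3,0,-.6,-1,-1.2,-1.4):ok((yb,a),nose([.57,.009,.05],yb,a))
E
```

```text
tray [ 0.56182898 -0.27865017 -0.26071893] [[0.5, 0.9], [-0.7, 0.3], [0.7, -1.1], [-0.9, -1.9], [-0.8, 0.2], [0.5, -0.4], [0.4, 2.5], [0.0, 2.0]]
[-0.076 -0.016  0.024]
[-0.077  0.018  0.024]
[-0.051 -0.025  0.024]
[-0.05  -0.001  0.024]
[-0.049  0.027  0.024]
[-0.025 -0.02   0.024]
[-0.025  0.015  0.024]
scoop [ 0.56162676  0.24860567 -0.02177249] [[0.0, -0.6], [0.0, -0.5], [-0.4, -0.3], [0.3, -0.3], [0.8, 0.8], [-0.8, 0.8]]
[0.61361443 0.24747359 0.081     ] [0.         0.01088603 0.99994075 0.        ] True
enter [-0.19, 0.82, 0.85, 1.63, -0.7, 1.02, 2.19]
push [-0.24, 0.67, 0.84, 1.88, -0.64, 0.89, 2.23]
pushdn [-0.23, 0.58, 0.8, 1.97, -0.64, 0.75, 2.24]
up [-0.26, 0.8, 0.96, 1.68, -0.6, 1.22, 2.19]
up [-0.2, 0.91, 0.93, 1.55, -0.58, 1.38, 2.16]
up [-0.15, 1.01, 0.89, 1.42, -0.54, 1.52, 2.12]
(0.05, 0.3) [-0.58, 0.9, 0.83, 1.47, -0.58, 1.36, 1.97]
(0.05, 0) [-0.73, 0.69, 0.91, 1.76, -0.63, 1.01, 2.04]
(0.05, -0.6) [0.29, 0.21, -0.48, 2.26, 1.05, 0.18, 0.47]
(0.05, -1) None
(0.05, -1.2) None
(0.05, -1.4) None
(0.3, 0.3) [-0.64, 0.87, 0.79, 1.49, -0.5, 1.32, 2.11]
(0.3, 0) [-0.74, 0.66, 0.85, 1.77, -0.59, 0.99, 2.22]
(0.3, -0.6) [0.83, 0.33, -1.01, 2.23, 0.84, 0.2, 1.02]
(0.3, -1) None
(0.3, -1.2) None
(0.3, -1.4) None
(-0.3, 0.3) [-0.52, 0.91, 0.88, 1.5, -0.69, 1.39, 1.77]
(-0.3, 0) [-0.73, 0.72, 0.98, 1.77, -0.7, 1.03, 1.79]
(-0.3, -0.6) [-1.28, 0.46, 1.24, 2.31, -0.95, 0.19, 1.97]
(-0.3, -1) None
(-0.3, -1.2) None
(-0.3, -1.4) None
```

```bash
sed -i 's/^F=.*/F0=np.diag([-1.,1,-1]);FL=[F0,np.diag([1.,-1,-1])]/; s/def tool(p,yaw,pitch=0,off=(0.052,0,GZ-.019)):/def tool(p,yaw,pitch=0,off=(0.052,0,GZ-.019),fl=None):/; s/Ro.from_matrix(F)/Ro.from_matrix(FL[FLIP if fl is None else fl])/; s/def nose(pn,yaw,pitch):/def nose(pn,yaw,pitch,fl=None):/; s/return tool(pn,yaw,pitch,(0.092,0,GZ-.019))/return tool(pn,yaw,pitch,(0.092,0,GZ-.019),fl)/' h.py; sed -i '/^GZ/i FLIP=0' h.py
python3 - <<'E'
from h import *
from cell import env
print(np.round(env.get_joints(),2))
C=np.array([.552,.009])
for fl in(0,1):
  for y in np.arange(-3.1,3.2,.3):
    s=[]
    for a in(.3,0,-.4,-.8,-1.1,-1.3):
      d=.02*np.array([np.cos(y),np.sin(y)])
      j=env.ik(*nose([*(C-d),.06],y,a,fl)); s.append("----" if j is None else " ".join("%.1f"%v for v in j))
    if sum(x!="----" for x in s)>=5: print(fl,round(y,2)," | ".join(s))
g=[.5616,.2486,.004];
for fl in(0,1):
  print(fl,env.ik(*tool(g,-.022,0,fl=fl)),env.ik(*tool([.56,-.28,.01],-.26,0,fl=fl)))
E
```

```text
[-1.16  0.63  1.03  1.72 -0.59  1.14  1.58]
0 -2.5 -0.8 0.4 1.0 2.3 -1.0 0.6 0.1 | -1.0 0.7 1.4 2.1 -0.8 1.0 -0.1 | -1.0 0.8 1.2 1.8 -0.5 1.3 -0.5 | -0.9 1.1 1.2 1.5 -0.4 1.7 -0.6 | -0.8 1.3 1.2 1.3 -0.3 2.0 -0.6 | ----
0 -2.2 -0.6 0.5 1.0 2.2 -1.0 0.8 0.5 | -1.0 0.7 1.3 2.1 -0.8 1.0 0.2 | -1.1 0.9 1.4 1.9 -0.6 1.3 -0.1 | -1.0 1.1 1.2 1.6 -0.3 1.5 -0.4 | -1.0 1.3 1.2 1.4 -0.2 1.7 -0.4 | -1.0 1.4 1.2 1.3 -0.1 1.9 -0.4
0 -1.9 -0.6 0.6 1.0 2.1 -1.0 1.0 0.7 | -0.9 0.6 1.2 2.1 -0.7 1.0 0.4 | -1.1 0.7 1.2 1.9 -0.3 1.1 -0.1 | -1.2 1.0 1.2 1.7 -0.2 1.3 -0.3 | -1.2 1.2 1.2 1.6 -0.1 1.5 -0.4 | -1.2 1.4 1.2 1.5 -0.0 1.6 -0.4
0 -1.6 -0.6 0.7 1.1 2.0 -1.0 1.2 1.0 | -0.9 0.7 1.3 2.0 -0.8 1.1 0.8 | -1.2 0.7 1.2 2.0 -0.3 0.9 0.1 | -1.3 0.9 1.2 1.9 -0.1 1.0 -0.2 | -1.4 1.2 1.2 1.8 -0.0 1.2 -0.3 | -1.4 1.3 1.2 1.7 0.0 1.3 -0.4
0 -1.3 -0.5 0.8 1.1 1.9 -0.9 1.3 1.2 | -0.8 0.7 1.2 2.0 -0.8 1.0 1.0 | -1.2 0.8 1.4 2.0 -0.5 0.8 0.6 | -1.5 1.0 1.4 2.1 -0.2 0.8 0.1 | -1.6 1.1 1.2 2.0 0.1 0.9 -0.3 | -1.6 1.4 1.3 2.0 -0.1 0.9 -0.2
0 -1.0 -0.5 0.8 1.0 1.8 -0.9 1.3 1.4 | -0.8 0.7 1.2 1.9 -0.8 1.0 1.2 | -1.3 0.7 1
[... 3618 characters left out ...]
3 2.3 -0.6 0.6 1.0 | -1.2 0.6 1.2 2.1 -0.7 0.9 1.2 | -0.7 0.7 1.1 1.9 -0.8 1.4 1.4 | -0.4 0.9 0.9 1.6 -0.8 1.9 1.5 | -0.0 0.9 0.4 1.4 -0.8 2.0 1.3 | 0.3 1.0 -0.1 1.2 -0.6 2.0 1.0
1 2.6 -1.4 0.5 1.3 2.4 -0.6 0.5 1.3 | -1.1 0.5 1.2 2.1 -0.6 0.9 1.5 | -0.7 0.7 1.0 1.8 -0.7 1.4 1.6 | -0.4 0.9 0.8 1.5 -0.7 1.9 1.6 | 0.1 1.0 0.1 1.2 -0.4 2.0 1.2 | ----
0 [-1.08463165  0.75939108  0.8966113   1.78980519 -0.71893761  0.95562873
  1.66885843] [-0.21371257  0.74797757  0.84742903  1.74691646 -0.67051252  0.96224217
  2.21561864]
1 [-1.21547977  0.96479323  1.19857864  1.79622344 -1.00301796  1.13881144
 -1.25750803] [-0.36748992  0.97359597  1.19836997  1.75477741 -0.99703099  1.16070674
 -0.68191269]
```

```bash
cat >>h.py <<'E'
TR=np.array([.5618,-.2787]);TY=-.2607
S=np.array([.5616,.2486]);SY=-.022
def tw(x,z): return [TR[0]+x*np.cos(TY),TR[1]+x*np.sin(TY),z]
E
python3 - <<'E'
from h import *
from cell import env
g,q=tool([*S,.004],SY)
env.move_to(g+[0,0,.06],q); env.servo_line(g,q,feed=.1)
env.move_gripper(.0); print("w",env.get_gripper_width(),env.get_finger_force(),env.get_t())
env.servo_line(g+[0,0,.02],feed=.05); f0=np.array(env.get_contact_force());print(f0)
env.servo_line(g+[0,0,.16],feed=.2)
env.move_to(*tool(tw(.045,.13),TY)); 
env.servo_line(*tool(tw(.045,.07),TY,-.04),feed=.15)
print(env.get_contact_force(),env.get_gripper_width(),env.get_t())
c=env.capture("scene");cv2.imwrite("pics/s1.png",cv2.resize(c["pixels"][200:380,150:390],None,fx=3,fy=3,interpolation=cv2.INTER_CUBIC))
E
```

```text
w 0.013545725358344748 61.30970478057861 7.4667
[-0.73773113 -0.19037571 -1.61555172]
[0.31386286 1.01130627 0.56722669] 0.012967501048056973 11.4
```

View pics/s1.png

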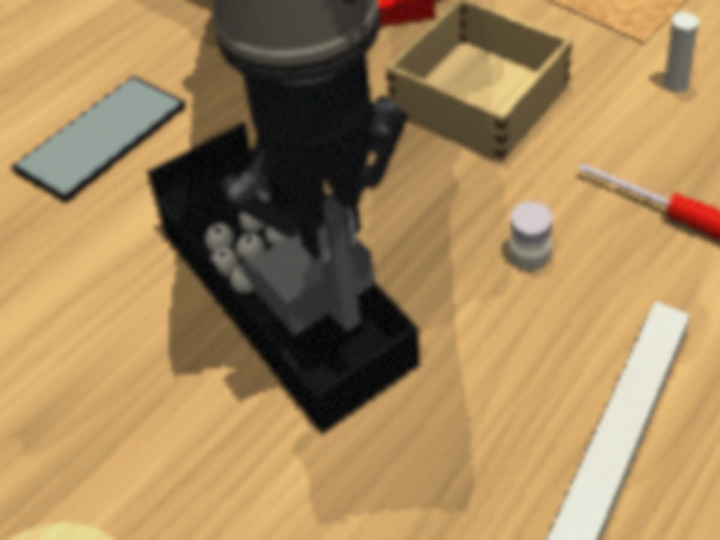

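The scoop is held level over the empty half of the tray, and the hubs are undisturbed at about (235,255) in the crop. Next I descend and push.

```bash
python3 - <<'E'
from h import *
from cell import env
xo=.045
env.servo_line(*tool(tw(xo,.03),TY,-.04),feed=.1)
f0=np.array(env.get_contact_force())
hit=env.servo_line(*tool(tw(xo,-.002),TY,-.04),feed=.03,threshold=3)
p=np.array(env.get_position()); z=p[2]-tool(tw(xo,0),TY,-.04)[0][2]
print(hit,"pan z",z,"nose z",z-.04*np.sin(.04),np.array(env.get_contact_force())-f0,env.get_gripper_width())
zn=z-.04*np.sin(.04)+.0006; print(zn,env.get_t())
env.servo_line(*nose(tw(.005,zn),TY,-.04),feed=.02)
for x in np.arange(-.005,-.09,-.01):
    h=env.servo_line(*nose(tw(x,zn),TY,-.04),feed=.06,threshold=15)
    print(round(x,3),h,(np.array(env.get_contact_force())-f0).round(1),np.array(env.get_wrist_torque()).round(2))
    if h:break
print(env.get_t())
c=env.capture("scene");cv2.imwrite("pics/s2.png",cv2.resize(c["pixels"][220:350,180:310],None,fx=4,fy=4,interpolation=cv2.INTER_CUBIC))
open("zn","w").write(str(zn))
E
```

```text
True pan z 0.005506832679097337 nose z 0.003907259311631971 [ 1.76667623 -0.06155034  5.07460464] 0.01330964890540061
0.004507259311631971 12.775
-0.005 False [ 0.5  0.2 -0.1] [-0.03 -0.    0.02]
-0.015 False [-1.1 -0.5  0.1] [ 0.01  0.07 -0.02]
-0.025 False [0.6 0.1 0. ] [-0.    0.01  0.05]
-0.035 False [-0.9  0.6 -0.1] [0.01 0.03 0.02]
-0.045 False [-0.1  0.9 -0.9] [-0.02 -0.09 -0.03]
-0.055 False [-0.3 -0.6 -0.1] [-0.    0.02  0.02]
-0.065 False [ 1.1 -0.8 -0.6] [-0.03 -0.06  0.  ]
-0.075 False [-0.5 -0.6 -1. ] [-0.04 -0.08 -0.01]
-0.085 False [-0.2 -0.4 -1.3] [-0.16 -0.17  0.03]
15.875
```

```bash
python3 - <<'E'
from h import *
from cell import env
zn=float(open("zn").read())
f0=np.array(env.get_contact_force())
def go(x,z,a,feed=.06):
    h=env.servo_line(*nose(tw(x,z),TY,a),feed=feed,threshold=20)
    print(round(x,3),round(z,3),a,h,(np.array(env.get_contact_force())-f0).round(1),np.array(env.get_wrist_torque()).round(2))
    return h
go(-.089,zn+.001,-.02)
for a in(.08,.16,.24,.32,.4):
    z=zn+.003+.08*np.sin(a); x=-.09-.03*(z-.005)/.045+.004
    go(max(x,-.113),z,a)
go(-.113,zn+.003+.08*np.sin(.4)+.025,.4,.05)
print(env.get_t(),env.get_gripper_width())
c=env.capture("scene");cv2.imwrite("pics/s3a.png",c["pixels"])
c2=wcap(env,"w3")
o=np.hstack([cv2.resize(c["pixels"][180:340,170:330],(400,400)),cv2.resize(cv2.imread("pics/w3.png")[60:310,180:430],(400,400))])
cv2.imwrite("pics/s3.png",o)
E
```

```text
-0.089 0.006 -0.02 False [ 5.7 -1.1  3.3] [-0.48 -1.39 -0.12]
-0.092 0.014 0.08 False [-0.9 -0.2  0.5] [-0.18 -0.23  0.05]
-0.096 0.02 0.16 False [-0.3  6.1 18.1] [ 1.6   0.37 -0.11]
-0.1 0.027 0.24 False [ 0.1  3.3 32.8] [ 0.91  1.13 -0.15]
-0.104 0.033 0.32 False [ 2.   3.4 44.4] [ 1.28  1.94 -0.19]
-0.108 0.039 0.4 False [ 3.1  2.8 53.9] [ 1.6   2.97 -0.3 ]
-0.113 0.064 0.4 True [-1.1  2.1 11.5] [ 0.54  0.46 -0.  ]
17.6417 0.013537635220146145
```

View pics/s3.png

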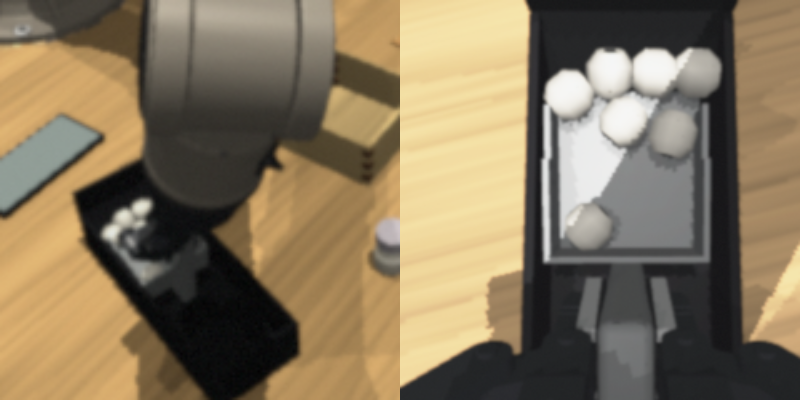

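The right panel shows one hub at the pan's rear (590,225), two at mid-pan and four at the nose against the slope. The downward force (54 N) shows the handle foot pressed on the floor, so the scoop may have slipped in the grip. I'll estimate its real pose from this image.

```bash
python3 - <<'E'
from h import *
from cell import env
c=pickle.load(open("w3.pkl","rb"))
uv=np.array([(143,262),(311,262),(145,103),(311,100)])*.625+[180,60]-.2
P=np.array([[.04,-.036,.034],[.04,.036,.034],[-.029,-.036,.028],[-.029,.036,.028]])
p,q=np.array(env.get_position()),np.array(env.get_orientation())
Rt=Ro.from_quat(q[[1,2,3,0]])
Rs=Rt*Ro.from_matrix(F0).inv()
print("cmd pitch",Rs.as_euler('ZYX'))
# model: grip point (0.052,0,GZ-.019) sits at TCP nominally; slip (dp about y, dz, dx)
def W(s):
    r=Ro.from_euler('y',s[0]); v=r.apply(P-[.052,0,GZ-.019])+[s[1],s[3],s[2]]
    return Rs.apply(v)+p
uv=uv[:]
f=lambda s:np.r_[(proj(c,W(s))-uv).ravel(),s[1]/.002,s[3]/.002]
for o in ([1,0,3,2],[0,1,2,3]):
    P0=P; 
    P=P[o]; s=least_squares(f,[0,0,0,0]); print(s.x.round(4),s.cost,(proj(c,W(s.x))-uv).round(1).tolist()); P=P0
E
```

```text
cmd pitch [-0.26120195  0.39638644 -0.00075663]
[-0.5804  0.0615 -0.5149  0.0009] 12301.33877873937 [[66.7, -47.3], [-66.4, -47.4], [65.0, 28.6], [-65.9, 30.4]]
[-2.365e-01  3.000e-04  1.010e-02 -2.000e-04] 1.1346964346209574 [[0.1, -0.1], [0.4, -0.0], [-0.3, -0.9], [-0.2, 1.0]]
```

The fit has a sub-pixel residual. The scoop rotated 0.236 rad nose-down in the grip and sits 10 mm higher up, so the true pitch is now 0.16. I'll put that offset in the model and continue, pivoting about the handle foot.

```bash
cat >>h.py <<'E'
SL=[-.2365,.0003,.0101]
def spose(pn,yaw,a,pt=(-.04,0,0)):  # scoop point pt at pn, true pitch a
    Rn=Ro.from_euler('z',yaw)*Ro.from_euler('y',a-SL[0])
    v=Ro.from_euler('y',SL[0]).apply(np.array(pt)-[.052,0,GZ-.019])+[SL[1],0,SL[2]]
    q=(Rn*Ro.from_matrix(F0)).as_quat()
    return np.array(pn)-Rn.apply(v),q[[3,0,1,2]]
def now(env,pt=(-.04,0,0)):
    p,q=np.array(env.get_position()),np.array(env.get_orientation())
    Rn=Ro.from_quat(q[[1,2,3,0]])*Ro.from_matrix(F0).inv()
    v=Ro.from_euler('y',SL[0]).apply(np.array(pt)-[.052,0,GZ-.019])+[SL[1],0,SL[2]]
    return p+Rn.apply(v)
def tf(X): return Ro.from_euler('z',-TY).apply(np.array(X)-[*TR,0])
E
python3 - <<'E'
from h import *
from cell import env
print(tf(now(env)),tf(now(env,(.064,0,0))))
n=tf(now(env))
f0=np.array(env.get_contact_force());print(f0)
x,z=n[0],n[2]
def go(x,z,a,feed=.05):
    h=env.servo_line(*spose(tw(x,z),TY,a),feed=feed,threshold=10)
    print(round(x,3),round(z,3),a,h,(np.array(env.get_contact_force())).round(1),np.array(env.get_wrist_torque()).round(2),env.get_gripper_width())
    return h
go(x,z+.004,.16)
for a in(.24,.32,.4):
    z2=max(z+.004,.011+.104*np.sin(a)); xs=max(-.09-.03*(z2-.005)/.045+.006,-.112)
    if go(xs,z2,a): break
print(tf(now(env)),env.get_t())
E
```

```text
[-0.09176477 -0.00120678  0.0266566 ] [ 0.01090874 -0.00123988  0.01009916]
[-1.2207127   1.80319245 10.24918455]
-0.092 0.031 0.16 False [ 0.6 -0.8 -1.2] [-0.34 -0.66  0.16] 0.01328511475447871
-0.104 0.036 0.24 True [ 1.9 -6.5 -0.3] [-1.68 -0.8   1.34] 0.01312898153353682
[-0.10456424 -0.00166059  0.03573315] 18.2583
```

```bash
python3 - <<'E'
from h import *
from cell import env
def go(x,z,a,feed=.05,th=12):
    h=env.servo_line(*spose(tw(x,z),TY,a),feed=feed,threshold=th)
    print(round(x,3),round(z,3),a,h,(np.array(env.get_contact_force())).round(1),np.array(env.get_wrist_torque()).round(2),tf(now(env)).round(4))
    return h
go(-.103,.040,.28) ; go(-.104,.048,.36); go(-.106,.058,.42)
print(env.get_t())
c=wcap(env,"w4"); im=cv2.imread("pics/w4.png")
cv2.imwrite("pics/w4c.png",cv2.resize(im[40:300,180:440],(600,600),interpolation=cv2.INTER_CUBIC))
E
```

```text
-0.103 0.04 0.28 False [ 0.6 -1.8 -1.5] [-0.67 -0.87  0.44] [-0.1029 -0.0003  0.0394]
-0.104 0.048 0.36 False [-0.6  0.2 -1.4] [-0.31 -0.86 -0.01] [-1.042e-01  1.000e-04  4.720e-02]
-0.106 0.058 0.42 False [ 0.8 -0.3 -2.6] [-0.38 -1.22 -0.01] [-1.06e-01 -1.00e-04  5.77e-02]
19.0083
```

View pics/w4c.png

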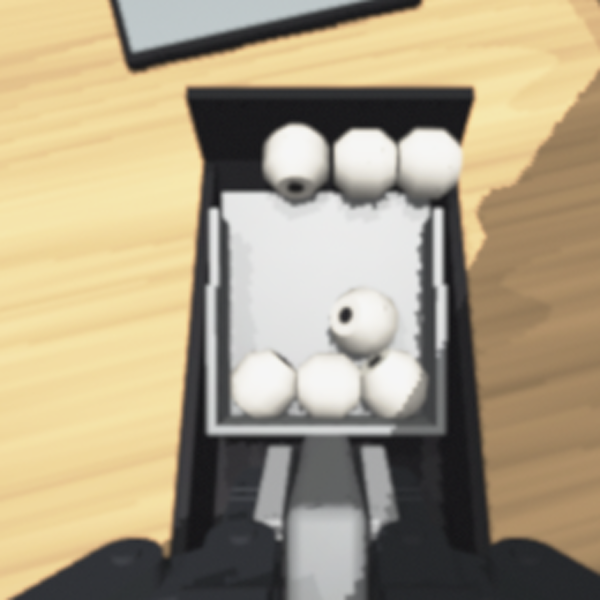

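Four hubs sit at the rear of the pan at (263,385), (329,385), (393,385) and (363,320), which is enough. Three lean between the nose and the end slope at (295,160), (365,163) and (430,163). I'll back off in +x so those three drop back into the tray, then lift out.

```bash
python3 - <<'E'
from h import *
from cell import env
import h
# refit slip
c=pickle.load(open("w4.pkl","rb"))
uv=np.array([(207,433),(447,433),(210,207),(443,207)])*260/600+[180,40]-.3
P=np.array([[.04,-.036,.034],[.04,.036,.034],[-.029,-.036,.028],[-.029,.036,.028]])
p,q=np.array(env.get_position()),np.array(env.get_orientation())
Rn=Ro.from_quat(q[[1,2,3,0]])*Ro.from_matrix(F0).inv()
W=lambda s:Rn.apply(Ro.from_euler('y',s[0]).apply(P-[.052,0,GZ-.019])+[s[1],s[3],s[2]])+p
s=least_squares(lambda s:np.r_[(proj(c,W(s))-uv).ravel(),s[1]/.002,s[3]/.002],[-.23,0,.01,0]);print(s.x.round(4),s.cost)
n=tf(now(env)); x,z=n[0],n[2]
def go(x,z,a,feed,th=12):
    hh=env.servo_line(*spose(tw(x,z),TY,a),feed=feed,threshold=th)
    print(round(x,3),round(z,3),a,hh,np.array(env.get_contact_force()).round(1),tf(now(env)).round(4))
go(x+.012,z,.42,.03); go(-.045,z+.003,.42,.06)
env.wait(.4)
wcap(env,"w5")
go(-.045,.11,.45,.08); go(-.045,.20,.45,.15)
env.wait(.2)
c=env.capture("top");cv2.imwrite("pics/top5.png",c["pixels"]);cw=wcap(env,"w6");print(env.get_t())
# blobs: white (low saturation, bright)
for n in("w5","w6"):
    im=cv2.imread(f"pics/{n}.png"); hsv=cv2.cvtColor(im,cv2.COLOR_BGR2HSV)
    print(n,[proj(pickle.load(open(n+".pkl","rb")),[tw(v,.02)]).round().tolist() for v in(-.12,.12)])
    m=((hsv[...,2]>225)&(hsv[...,1]<30)).astype(np.uint8); m[:,:150]=0;m[:,470:]=0
    k,l,st,ce=cv2.connectedComponentsWithStats(m); print([(st[i,4],ce[i].round().tolist()) for i in range(1,k) if st[i,4]>30])
im=cv2.imread("pics/top5.png")[130:240,415:490]; g=cv2.cvtColor(im,cv2.COLOR_BGR2GRAY)
k,l,st,ce=cv2.connectedComponentsWithStats(((g>120)&(cv2.cvtColor(im,cv2.COLOR_BGR2HSV)[...,1]<40)).astype(np.uint8));print("top",[(st[i,4],(ce[i]*5).round().tolist()) for i in range(1,k) if st[i,4]>4])
E
```

```text
[-0.294   0.0005  0.0092 -0.0007] 0.23560480955906157
-0.094 0.058 0.42 False [ 2.  -0.5  0.1] [-0.094  -0.0001  0.0578]
-0.045 0.061 0.42 False [-0.6 -0.8 -1.4] [-0.0453 -0.      0.0608]
-0.045 0.11 0.45 False [-0.1 -0.2 -1.2] [-4.510e-02  1.000e-04  1.098e-01]
-0.045 0.2 0.45 False [-0.8  0.2 -2.2] [-0.0452  0.0002  0.1992]
22.8
w5 [[[322.0, 82.0]], [[322.0, 345.0]]]
[(np.int32(4085), [322.0, 150.0]), (np.int32(447), [292.0, 204.0]), (np.int32(468), [322.0, 205.0])]
w6 [[[322.0, 156.0]], [[322.0, 336.0]]]
[(np.int32(260), [337.0, 176.0]), (np.int32(397), [293.0, 205.0]), (np.int32(412), [322.0, 204.0])]
top [(np.int32(52), [342.0, 196.0])]
```

```bash
echo 'SL=[-.292,.0005,.0094]
C=np.array([.5523,.0094]);BY=-1.55' >>h.py
python3 - <<'E'
from h import *
from cell import env
n=now(env);p1=np.array([*C,.2])
d=np.array([np.cos(BY),np.sin(BY),0])
a0=.38
try:
    for s in np.linspace(.2,1,5):
        y=TY+s*(BY-TY); env.servo_line(*spose(n+s*(p1+.02*d-n),y,a0),feed=.13)
    print("over",now(env),env.get_t())
    c=env.capture("top");cv2.imwrite("pics/top6.png",c["pixels"])
    im=c["pixels"][130:240,415:490]; g=cv2.cvtColor(im,cv2.COLOR_BGR2GRAY)
    k,l,st,ce=cv2.connectedComponentsWithStats(((g>110)&(cv2.cvtColor(im,cv2.COLOR_BGR2HSV)[...,1]<50)).astype(np.uint8))
    for i in range(1,k):
        if st[i,4]>4: print(st[i,4],tf(back(c,ce[i]+[415,130],.02)).round(3))
    cur=np.array(env.get_joints())
    for z,a in[(.14,.2),(.09,0),(.068,-.3),(.055,-.6),(.05,-.85),(.05,-1.1)]:
        t=spose([*(C+.02*d[:2]),z],BY,a); j=env.ik(*t); print(z,a,None if j is None else np.round(j,2))
except env.Unreachable as e: print("unreach",e,now(env))
E
```

```text
over [ 0.5530367  -0.01075147  0.20017968] 25.1
6 [ 0.141 -0.077  0.02 ]
18 [ 0.11  -0.081  0.02 ]
6 [-0.117 -0.106  0.02 ]
17 [-0.117 -0.122  0.02 ]
0.14 0.2 [-0.4   0.69  1.09  1.85 -0.96  1.48  1.08]
0.09 0 [-0.57  0.69  1.17  1.92 -0.92  1.29  1.01]
0.068 -0.3 [-0.88  0.72  1.31  1.98 -0.79  1.09  0.8 ]
0.055 -0.6 [-1.09  0.66  1.22  2.   -0.39  0.89  0.31]
0.05 -0.85 [-1.25  0.84  1.28  1.99 -0.3   0.91  0.13]
0.05 -1.1 [-1.34  0.98  1.24  1.95 -0.15  0.96 -0.1 ]
```

```bash
python3 - <<'E'
from h import *
from cell import env
d=np.array([np.cos(BY),np.sin(BY)])
try:
    for z,a,f in[(.14,.2,.12),(.09,0,.1),(.068,-.3,.06),(.055,-.45,.04),(.052,-.6,.04),(.05,-.72,.04),(.05,-.85,.04),(.05,-1.0,.05),(.055,-1.15,.06)]:
        env.servo_line(*spose([*(C+.02*d),z],BY,a),feed=f)
        if a<-.4: env.wait(.15)
        print(a,np.array(env.get_contact_force()).round(1),env.get_gripper_width())
except env.Unreachable as e: print("unreach",e)
env.wait(.5);print(env.get_t(),now(env))
for n in("scene","top"):
    c=env.capture(n);cv2.imwrite(f"pics/{n}7.png",c["pixels"]);pickle.dump(c,open(n+"7.pkl","wb"))
wcap(env,"w7")
E
```

```text
0.2 [-0.2 -0.2 -1.2] 0.013204919847881002
0 [-0.2 -0.  -1. ] 0.013611266454879322
-0.3 [ 0.2 -0.6 -0.4] 0.013271129766554906
-0.45 [-0.7 -0.7 -0.4] 0.013236067040684297
-0.6 [-0.3 -0.3 -0.7] 0.013423102250283026
-0.72 [-0.8 -0.7 -0.8] 0.013383004904374718
-0.85 [ 0.1 -0.  -0.7] 0.013204769687980003
-1.0 [ 0.  -0.2 -0.9] 0.01302110673615606
-1.15 [ 0.3  0.2 -1. ] 0.01345812765211266
31.0917 [ 0.55269299 -0.0105994   0.05499468]
```

```bash
cat >>h.py <<'E'
def white(c,reg,z,th=105,sat=60):
    u0,u1,v0,v1=reg; im=c["pixels"][v0:v1,u0:u1]; hs=cv2.cvtColor(im,cv2.COLOR_BGR2HSV)
    m=((hs[...,2]>th)&(hs[...,1]<sat)).astype(np.uint8)
    k,l,st,ce=cv2.connectedComponentsWithStats(m)
    return [(int(st[i,4]),(ce[i]+[u0,v0]).round(1).tolist(),back(c,ce[i]+[u0,v0],z)) for i in range(1,k) if st[i,4]>3]
E
python3 - <<'E'
from h import *
from cell import env
d=np.array([np.cos(BY),np.sin(BY)])
c0=pickle.load(open("c0.pkl","rb"))["top"]
print("start tray",[(a,tf(X).round(3).tolist()) for a,u,X in white(c0,(415,490,130,240),.02)])
print("start box",white(c0,(315,380,158,222),.02))
env.servo_line(*spose([*(C+.02*d),.17],BY,-1.15),feed=.15)
# level up, then move toward the mat
env.servo_line(*spose([*(C+.02*d),.18],BY,-.6),feed=.15)
env.servo_line(*spose([*(C+.02*d),.18],BY,0),feed=.15)
n=now(env,(0,0,0)); e=np.array([S[0],S[1],.13])
for s in(.33,.67,1): env.servo_line(*spose(n+s*(e-n),BY+s*(SY-BY),0,(0,0,0)),feed=.15)
print(env.get_t(),now(env,(0,0,0)))
c=env.capture("top");cv2.imwrite("pics/top8.png",c["pixels"])
print("tray",[(a,tf(X).round(3).tolist()) for a,u,X in white(c,(415,490,130,240),.02)])
print("box",[(a,u,(X[:2]-C).round(3).tolist()) for a,u,X in white(c,(315,380,158,222),.02)])
cs=env.capture("scene");cv2.imwrite("pics/scene8.png",cs["pixels"]);pickle.dump((c,cs),open("c8.pkl","wb"))
wcap(env,"w8")
E
```

```text
start tray [(27, [-0.025, 0.016, 0.02]), (28, [-0.026, -0.019, 0.02]), (25, [-0.049, 0.027, 0.02]), (26, [-0.05, -0.0, 0.02]), (29, [-0.052, -0.024, 0.02]), (28, [-0.077, 0.018, 0.02]), (27, [-0.076, -0.016, 0.02])]
start box []
36.925 [0.56187372 0.24709121 0.1302485 ]
tray [(83, [-0.038, -0.0, 0.02]), (34, [-0.047, 0.027, 0.02])]
box [(41, [326.3, 173.9], [0.047, 0.052]), (34, [329.3, 183.2], [0.021, 0.044]), (42, [338.0, 187.2], [0.009, 0.02]), (44, [327.6, 197.1], [-0.018, 0.05])]
```

Code counts four hubs inside the box and three in the tray. I'm putting the scoop back.

```bash
python3 - <<'E'
from h import *
from cell import env
env.servo_line(*spose([*S,.02],SY,0,(0,0,0)),feed=.12)
h=env.servo_line(*spose([*S,-.004],SY,0,(0,0,0)),feed=.03,threshold=2.5)
print(h,now(env,(0,0,0)),np.array(env.get_contact_force()).round(1))
env.move_gripper(.04);env.wait(.3);env.move_gripper(.085)
q=np.array(env.get_orientation());p=np.array(env.get_position())
zt=Ro.from_quat(q[[1,2,3,0]]).apply([0,0,1])
env.servo_line(p-.12*zt,feed=.12)
g,qq=tool([*S,.004],SY); env.move_to(g+[0,0,.12],qq)   # same viewpoint as the first look
cw=wcap(env,"w9")
A,B=cv2.imread("pics/w_scoop.png"),cv2.imread("pics/w9.png")
# shift of the scoop between the two views: patch matching of handle top and pan nose
for nm,(u0,u1,v0,v1) in dict(handle=(312,342,195,230),rear=(285,365,150,185),nose=(285,365,95,125)).items():
    r=cv2.matchTemplate(B[v0-15:v1+15,u0-15:u1+15],A[v0:v1,u0:u1],cv2.TM_CCOEFF_NORMED); _,m,_,l=cv2.minMaxLoc(r);print(nm,round(m,2),l[0]-15,l[1]-15)
c=env.capture("top");print(env.get_t())
print("tray",[(a,tf(X).round(3).tolist()) for a,u,X in white(c,(415,490,130,240),.02)])
print("box",[(a,u,(X[:2]-C).round(3).tolist()) for a,u,X in white(c,(315,380,158,222),.02)])
c0=pickle.load(open("c0.pkl","rb"))["top"]["pixels"]
d=cv2.absdiff(c["pixels"],c0).max(2);k,l,st,ce=cv2.connectedComponentsWithStats((d>60).astype(np.uint8))
print("diff",[(st[i,4],ce[i].round().tolist()) for i in range(1,k) if st[i,4]>15])
E
```

```text
True [0.56179182 0.24874229 0.00908218] [-1.1  0.4  7.5]
handle 0.94 -6 0
rear 0.9 -5 -2
nose 0.61 -5 -2
41.5333
tray [(81, [-0.038, -0.0, 0.02]), (32, [-0.046, 0.027, 0.02])]
box [(40, [326.5, 173.8], [0.048, 0.051]), (32, [329.3, 183.1], [0.021, 0.044]), (43, [337.9, 187.2], [0.009, 0.021]), (45, [327.7, 197.0], [-0.017, 0.049])]
diff [(np.int32(40), [212.0, 61.0]), (np.int32(2560), [187.0, 95.0]), (np.int32(45), [213.0, 80.0]), (np.int32(219), [144.0, 95.0]), (np.int32(9691), [210.0, 251.0]), (np.int32(239), [143.0, 153.0]), (np.int32(158), [182.0, 170.0]), (np.int32(16), [326.0, 173.0]), (np.int32(54), [268.0, 188.0]), (np.int32(292), [279.0, 197.0]), (np.int32(16), [338.0, 187.0]), (np.int32(17), [442.0, 191.0]), (np.int32(105), [450.0, 201.0]), (np.int32(27), [456.0, 196.0]), (np.int32(16), [328.0, 197.0]), (np.int32(233), [139.0, 209.0]), (np.int32(86), [163.0, 210.0]), (np.int32(1102), [287.0, 261.0]), (np.int32(28), [438.0, 211.0]), (np.int32(23), [450.0, 213.0]), (np.int32(694), [182.0, 253.0]), (np.int32(18), [124.0, 249.0]), (np.int32(163), [274.0, 283.0]), (np.int32(45), [97.0, 334.0]), (np.int32(908), [146.0, 358.0]), (np.int32(351), [6.0, 348.0]), (np.int32(134), [35.0, 351.0]), (np.int32(17), [104.0, 348.0]), (np.int32(21), [74.0, 351.0]), (np.int32(201), [283.0, 358.0]), (np.int32(29), [2.0, 373.0]), (np.int32(114), [15.0, 375.0]), (np.int32(85), [43.0, 374.0]), (np.int32(483), [105.0, 393.0])]
```

The scoop stands level, about 5 mm from where it started. The box and other items show no movement, and four hubs are in the box with three in the tray.

```bash
python3 -c "
from cell import env
print(env.job_done(),env.get_t())"
```

```text
the job is handed in; nothing more can be done
the job is handed in; nothing more can be done
```

I handed the job in after about 42 s of the 72 s allowed, and no verdict came back: four hubs are in the kit box, the other three are in the tray, and the empty scoop is back level on its cork mat.

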